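# Lock the tube rotator's shaft with its pin

### The job

Lock the tube rotator for loading: take the red-headed lock pin from its white stand, set it into the slanted blue guide so that it rests on the shaft inside, and let go of it. Then turn the shaft slowly by the crank's black hand grip, up from its starting lean and over away from the robot, until the pin drops into the hidden cross-hole, and push the pin fully home until its red head sits on the guide. Leave the jar, the plate rack and the tip box where they stand.

Things in the scene. Friction and masses are not known exactly. Their poses are not given: they have to be found in the camera images.
- rotator: White bench tube rotator, fixed. Base 170 x 310 x 30 mm; origin at the centre of its underside. Its level shaft runs along the rotator's y, 100 mm above the origin. In the middle a round white housing (68 mm across, 56 mm long) hides the shaft's 48 mm drum; blue tube rotor and end post (to 144 mm high) at y = -70 to -153 mm; crank at y = +92 to +163 mm.
- guide: Blue slanted guide block on the housing, 42 x 42 mm, 40 mm long, fixed. Origin: centre of its mouth (upper face). z: out of the bore, up the slant, 30 degrees from vertical, leaning to the rotator's -x (robot) side; y along the shaft. Through bore 14 mm. Out of line, the pin's tip meets the drum 42 mm below the mouth; in line with the 16 mm cross-hole it drops 50 mm and stops the shaft.
- shaft (a joint): Angle of shaft and crank, rad: 0 crank arm upright, positive with the grip towards the rotator's +x (away from the robot), stops at -0.95 and 0.75. Starts at -0.8 to -0.55. Turned slowly the positive way, the pin drops at an unknown angle between -0.4 and 0.45, then the shaft is blocked within 0.25 rad. It stays where it is left; 2 to 3 N at the grip turn it.
- grip (a point): Middle of the crank's black hand grip: a level cylinder along the rotator's y, 22 mm across, 52 mm long, that spins freely on its spindle. It stands 120 mm from the shaft's axis at y = +137 mm of the rotator, outside the 12 mm crank arm at y = +100 mm, and moves in an arc about the shaft.
- pin: Loose lock pin, 90 g: steel shank 12 mm thick and 108 mm long with a coned tip, then a red plastic head, a cylinder 28 mm across and 36 mm long. Origin at the tip, z towards the head. It slides freely in the guide under its own weight. At first it stands upright in the stand, its tip 10 mm above the table, head top at 154 mm.
- shoulder (a point): Point on the pin's axis at the underside of the red head, 108 mm from the tip. It lies on the guide's mouth when the pin is fully home; it is 66 mm out from the mouth when the pin rests on the drum, about 15 mm when the tip rests on the plunger.
- head (a point): Point on the pin's axis halfway along the red head, 126 mm from the tip.
- interlock (a joint): Travel of the interlock plunger under the drum, m, 0 up, 0.020 at its stop. Its small green flag shows on the far side of the housing. It slides stiffly (about 8 N) along the guide's bore and stays where it is pushed; with the pin home it reads about 0.016.
- stand: White plastic block 74 x 74 x 60 mm, fixed, with a 15 mm hole, 50 mm deep, in which the pin stands. Origin at the centre of its underside.
- bottle: Amber jar with blue cap, 56 mm across, 85 mm high, loose; origin at the centre of its underside. Not to be disturbed.
- plate_rack: White rack with a purple well plate, 130 x 90 x 42 mm, loose; origin at the centre of its underside. Not to be disturbed.
- tip_box: Grey box of pipette tips with a yellow top, 124 x 89 x 72 mm, loose; origin at the centre of its underside. Not to be disturbed.
There are look-alikes about, which are no part of the job. Several things have the shape of the pin; the one meant has the colours described above.

How it is judged:
On the way, in this order (a step that is already met when the one before it is completed fails the run):
1. the pin stands in the guide, let go, resting on the shaft's drum (z of shoulder in the frame of guide between 0.05 and 0.075 m and distance between pin and guide below 0.055 m and angle between the z axis of pin and the z axis of guide, either way round below 0.2 rad and contact force between the fingers and pin below 0.2 N), for 0.2 s.
2. the shaft is turned until the pin has dropped into its cross-hole (z of shoulder in the frame of guide below 0.03 m and angle between the z axis of pin and the z axis of guide, either way round below 0.2 rad), for 0.1 s.
3. the pin is pushed home, its head on the guide (z of shoulder in the frame of guide below 0.004 m and value of joint interlock above 0.01 m), for 0.1 s.
At the end, for the whole second after the job is handed in: The pin is at rest through the shaft's cross-hole, in line with the guide, its red head within 4 mm of the guide's mouth and the interlock plunger pushed down by more than 10 mm; jar, plate rack and tip box are within 30 mm of where they stood (all of step 3 and distance between shoulder and guide below 0.008 m and angle between the z axis of pin and the z axis of guide, either way round below 0.15 rad and linear speed of pin below 0.02 m/s); the robot touches nothing.
It fails at once if the jar is moved by more than 30 mm or tipped (distance of bottle from where it was at the start of the episode above 0.03 m or angle between bottle's own z axis and vertical above 0.5 rad).
It fails at once if the plate rack is moved by more than 30 mm (distance of plate_rack from where it was at the start of the episode above 0.03 m).
It fails at once if the tip box is moved by more than 30 mm (distance of tip_box from where it was at the start of the episode above 0.03 m).
It also fails if it takes over 58 s, if anything falls off the work surface, if the arm or the gripper's body presses on something with over 40 N, if the wrist force passes 120 N, or if a joint passes its speed limit or range.

### The arm

A 7-joint arm with a two-finger parallel gripper is mounted at the origin on the work surface. World frame = base frame: x ahead of the robot, y to its left, z up, the work surface at z = 0. Lengths are in m, angles in rad, forces in N, time in s.
With the tool pointing down it reaches from about 0.425 to 0.875 m from the base axis. Payload 9.9 kg.
Tool frame: the origin (TCP) lies on the centre line of the jaws, within the pads' length; the fingertips stand 17 mm ahead of it and the grasp point (between the pads) lies 2 mm behind it; z points along the fingers, y is the line along which they close (so a half turn about z gives the same grasp; the last joint's range is limited). The gripper opens to 85 mm and grips with 20 to 120 N. Pads are 22 mm wide; open, the fingers measure 114 mm over their backs; the gripper's body (76 mm by 85 mm) begins 54 mm behind the grasp point. The pads swing forward as they close: fully open they stand 13 mm farther back than shut.
Start: joints at [-1.315, 0.576, 0.025, 1.437, -0.015, 1.129, -0.057], TCP at [0.225, 0.636, 0.248] pointing down, gripper open.
Joint ranges: [-2.76, 2.76], [-0.34, 2.15], [-1.52, 1.57], [0.19, 2.46], [-1.09, 4.23], [0.17, 1.99], [-2.82, 2.82]. Speed limits (rad/s): [2.22, 2.22, 3.01, 3.01, 3.14, 3.14, 3.14].

### API

Orientations are given as [roll, pitch, yaw] about the fixed x, y, z axes, in that order (R = Rz(yaw) Ry(pitch) Rx(roll)).
In Python, from station import sensors, imaging, close_job gives the robot as it stands.
- The arm moves only by the tool step_arm, never from a script. Its argument "plan" is a list that holds one entry, the list of rows, each a list of 6 numbers: the shift along the tool's x, y, z in mm, then the turn, a rotation vector about the tool's x, y, z in degrees. In form: [[[tx, ty, tz, wx, wy, wz], ...]]. A call has 1 to 5 rows; each row shifts and turns the commanded pose from where the row before left it, along the tool's axes as they then stand; what a row does not reach is not made up. A row lasts 1/12 s, in which the tool goes at most 41.7 mm and 7.16 degrees, less where a joint would pass 70% of its speed; a pose out of reach is approached as far as the arm can. A call is refused whole if a number of a shift passes 41.7 or a number of a turn 7.16, either way. A call with a gripper value outside its range is refused whole. "jaw" is the finger opening in mm, from 0 to 85.4, set as the call begins (left out, the last holds). The fingers move at their own pace and stop on an object; the grip force is fixed at half the most. Time passes only in rows, so rows that do not move let the fingers close. It gives the time, the measured TCP pose, the force, the opening and the grip force at its end, in the units of the state.
- sensors.state(): the state, without advancing time (a new reading comes with each control period).
- imaging.snapshot(name): name is "scene" or "top" or "wrist"; returns a dict with "img" (384x512x3 uint8, red, green, blue), "camera_matrix" (3x3 intrinsics, pixels), "origin" and "orientation" of the camera in the world. Camera axes: x right, y down, z forward; pixel columns grow to the right and rows downward; lengths in m; the calibration is good to about 2 mm. A picture is of the moment at which its call begins. There is no depth.
- close_job(): hands the job in; it is judged then, once.
The state is a dict: "time_s": time; "q": joint angles; "joint_vel": joint speeds; "effort": joint torques, N m; "tool_pos": TCP position; "ee_rot": TCP orientation; "ft_force": force on the tool from outside, world axes, zero at the start; "wrist_torque": the same for the moment, N m; "width": opening from 0.0 (shut) to 1.0 (fully open); "grasp_force": force on a finger pad.
Only numpy, scipy, OpenCV 4.12 (cv2) and the standard library are available. Lean on these libraries where they do the work, as an engineer would, in place of code of your own. Each camera call takes 0.05 s, during which the arm holds its last target. There are 200 camera calls.

## Working session

There is one attempt and no reset: what is moved stays moved. The work goes in short steps, Python scripts to look and compute and a tool call to move; the robot and the scene stay as the last step left them, time stands still between calls to the robot, and variables do not carry over. Pictures are saved under pics/ and viewed, at most 10 in all, crops included, and the job is handed in when it is done.

Besides the shell and the picture viewer there is one more tool, called after "Emit:" as name(argument=value, ...) on one line, values as JSON. step_arm: Moves the arm, as the interface text tells. Its arguments: {"type":"object","properties":{"plan":{"type":"array","items":{"type":"array","items":{"type":"array","items":{"type":"number"}}}},"jaw":{"type":"number"}},"required":["plan"]}

```bash
mkdir -p pics; ls; python3 - <<'E'
from station import sensors, imaging
import cv2,numpy as np,pickle
print(sensors.state())
for n in("scene","top"):
    s=imaging.snapshot(n); pickle.dump(s,open(f"pics/{n}0.pkl","wb"))
    cv2.imwrite(f"pics/{n}0.png",cv2.cvtColor(s["img"],cv2.COLOR_RGB2BGR)); print(n,s["camera_matrix"],s["origin"],s["orientation"])
E
```

```text
pics
{'time_s': 0.0, 'q': array([-1.3148441 ,  0.57650275,  0.02481684,  1.43791126, -0.01500546,
        1.12902054, -0.05647688]), 'joint_vel': array([ 0.00120048,  0.00139874,  0.000407  , -0.00159274,  0.00053766,
       -0.00188108,  0.00089602]), 'effort': array([ 1.58607152e-03, -7.65770888e+01,  2.25054324e+00, -2.85945404e+01,
        1.53380446e-02,  1.29818576e-02, -3.25713771e-06]), 'tool_pos': array([0.22477883, 0.63601388, 0.24746062]), 'ee_rot': array([-3.13993604e+00,  6.60865533e-05,  2.80191817e+00]), 'ft_force': array([-0.19887155,  0.04549357,  0.82385446]), 'wrist_torque': array([ 0.0356626 , -0.0360598 ,  0.01313233]), 'grasp_force': 0.0, 'width': 0.997153076451627}
scene [[348.0607982    0.         256.26991601]
 [  0.         348.0607982  193.35649649]
 [  0.           0.           1.        ]] [ 1.29061344 -0.17605204  0.66846626] [-2.18461432  0.01912184  1.2581715 ]
top [[367.8159758    0.         253.29770789]
 [  0.         367.8159758  191.47161411]
 [  0.           0.           1.        ]] [0.46912351 0.03457726 1.07825743] [-3.00227992  0.00692827 -1.59210587]
```

View pics/scene0.png

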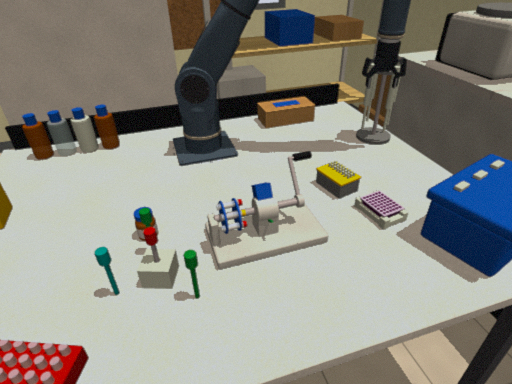

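View pics/top0.png

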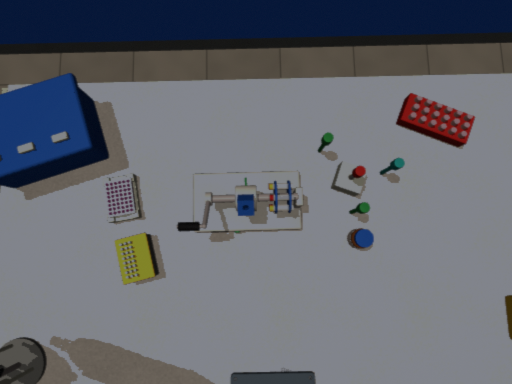

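The scene shows the pin (red head at 151,234) in its stand, the guide (262,190) and the grip (301,156). In the top view the pin head is at (359,172), the guide at (245,205), the grip at (188,227), the jar at (363,238), and the base corners are about (193,172) to (302,232).

```bash
cat > h.py <<'E'
import cv2,numpy as np,pickle
from scipy.spatial.transform import Rotation as R
def ray(s,u,v):
    K=s["camera_matrix"]; d=R.from_euler("xyz",s["orientation"]).as_matrix()@np.linalg.solve(K,[u,v,1.]); return np.array(s["origin"]),d/np.linalg.norm(d)
def plane(s,u,v,z):
    o,d=ray(s,u,v); return o+d*(z-o[2])/d[2]
def tri(*obs):
    A=0;b=0
    for s,u,v in obs:
        o,d=ray(s,u,v);P=np.eye(3)-np.outer(d,d);A=A+P;b=b+P@o
    X=np.linalg.solve(A,b); return X,[np.linalg.norm((np.eye(3)-np.outer(ray(*q)[1],ray(*q)[1]))@(X-q[0]["origin"])) for q in obs]
def proj(s,X):
    p=R.from_euler("xyz",s["orientation"]).as_matrix().T@(np.array(X)-s["origin"]); p=s["camera_matrix"]@p; return p[:2]/p[2]
def blobs(s,lo,hi,roi=None,amin=8):
    h=cv2.cvtColor(s["img"],cv2.COLOR_RGB2HSV); m=cv2.inRange(h,lo,hi)
    if roi: k=np.zeros_like(m);k[roi[1]:roi[3],roi[0]:roi[2]]=255;m&=k
    n,l,st,c=cv2.connectedComponentsWithStats(m)
    return [(st[i].tolist(),c[i].round(1).tolist()) for i in range(1,n) if st[i][4]>=amin]
E
python3 - <<'E'
from h import *
t=pickle.load(open("pics/top0.pkl","rb"));s=pickle.load(open("pics/scene0.pkl","rb"))
red=((0,120,60),(8,255,255))
print("red",blobs(t,*red,(340,150,380,190)),blobs(s,*red,(130,215,170,260)))
blue=((105,120,40),(130,255,255))
print("blue",blobs(t,*blue,(230,185,262,220)),blobs(s,*blue,(245,175,280,205)))
blk=((0,0,0),(180,255,45))
print("blk",blobs(t,*blk,(172,215,204,238)),blobs(s,*blk,(285,145,320,165)))
for n,im,(x0,y0,x1,y1) in(("a",t,(180,155,310,245)),("b",s,(195,145,335,265))):
    c=cv2.cvtColor(im["img"][y0:y1,x0:x1],cv2.COLOR_RGB2BGR);cv2.imwrite(f"pics/c{n}.png",cv2.resize(c,None,fx=4.5 if n=="b" else 6,fy=4.5 if n=="b" else 6,interpolation=cv2.INTER_CUBIC))
E
```

```text
red [([354, 166, 11, 10, 83], [359.5, 170.7])] [([143, 227, 14, 19, 188], [149.9, 235.0])]
blue [([237, 195, 17, 21, 324], [245.4, 204.9])] [([252, 183, 20, 17, 264], [262.0, 190.7])]
blk [([178, 222, 22, 9, 164], [188.1, 226.1])] [([293, 152, 18, 8, 100], [301.8, 155.5])]
```

View pics/ca.png

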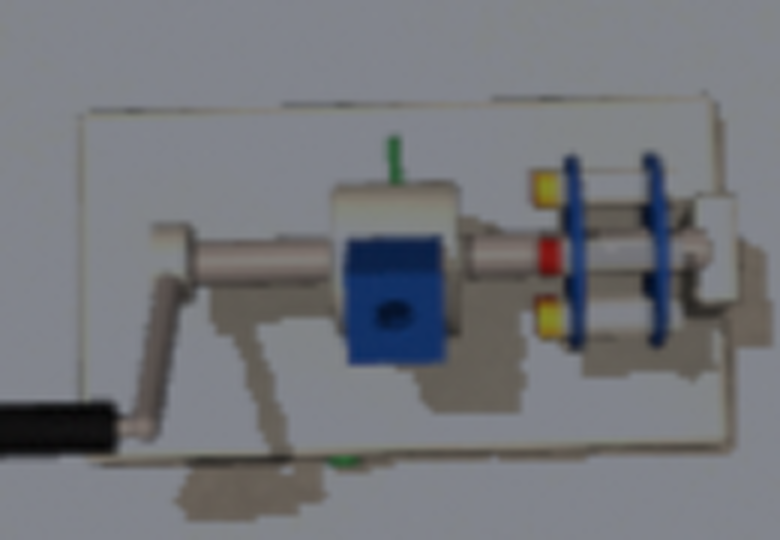

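View pics/cb.png

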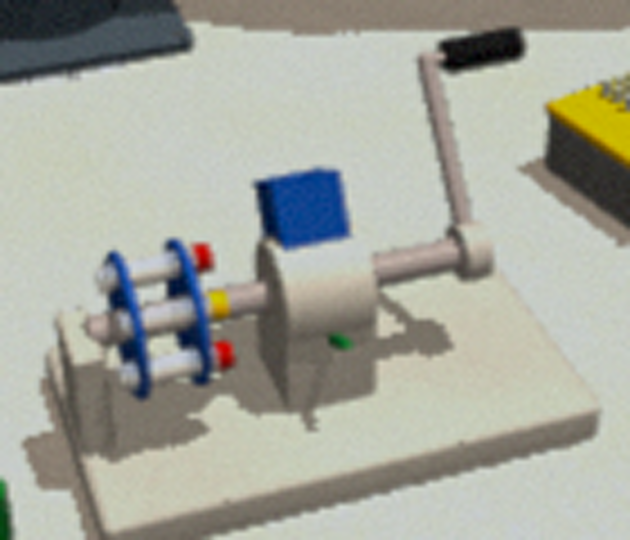

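The crops show the guide bore's mouth at top-image pixel (245.2,206.9), and the base-top corners at (193.2,173.3), (297.8,170.7), (300.8,229.2) and (195.3,231.2). The crank leans towards the robot.

```bash
python3 - <<'E'
from h import *
t=pickle.load(open("pics/top0.pkl","rb"));s=pickle.load(open("pics/scene0.pkl","rb"))
c=np.array([plane(t,u,v,.03) for u,v in((193.2,173.3),(297.8,170.7),(300.8,229.2),(195.3,231.2))])
print(c.round(3)); cen=c.mean(0);ey=(c[0]+c[3]-c[1]-c[2]);print("cen",cen,"yaw",np.arctan2(-ey[0],ey[1]),"len",np.linalg.norm(ey)/2)
yaw=np.arctan2(-ey[0],ey[1])
print("mouth top",plane(t,245.2,206.9,.1572))
print("mouth pred",cen+[-.033*np.cos(yaw),-.033*np.sin(yaw),.1272])
g,e=tri((t,188.1,226.1),(s,301.8,155.5));print("grip",g,e)
G=R.from_euler("z",-yaw).apply(g-cen);print("grip in rot",G,"angle",np.arctan2(G[0],G[2]+.03-.1))
p,e=tri((t,359.5,170.7),(s,149.9,235.0));print("pinhead",p,e,"plane .15",plane(t,359.5,170.7,.15))
j=blobs(t,(105,120,40),(130,255,255),(345,225,380,250));print("jar",plane(t,*j[0][1],.08))
for n,lo,hi,roi in(("g1",(40,100,30),(80,255,255),(318,130,335,150)),("g2",(40,100,30),(80,255,255),(350,200,372,218))):
    b=blobs(t,lo,hi,roi);print(n,plane(t,*max(b,key=lambda q:q[0][4])[1],.13))
b=max(blobs(t,(20,150,60),(35,255,255),(110,230,160,285)),key=lambda q:q[0][4]);print("tipbox",plane(t,*b[1],.072))
E
```

```text
[[ 0.673  0.212  0.03 ]
 [ 0.674 -0.092  0.03 ]
 [ 0.505 -0.094  0.03 ]
 [ 0.506  0.206  0.03 ]]
cen [0.58970854 0.05810856 0.03      ] yaw -1.422752672084085e-05 len 0.30137395818449425
mouth top [0.55967658 0.05939526 0.1572    ]
mouth pred [0.55670854 0.05810903 0.1572    ]
grip [0.51335696 0.19771567 0.19296141] [np.float64(0.0013631277970715357), np.float64(0.0013631277970715622)]
grip in rot [-0.07635357  0.13960602  0.16296141] angle -0.6876225120630637
pinhead [ 0.64908344 -0.23569581  0.14042294] [np.float64(0.002124945777568536), np.float64(0.0021249457775685395)] plane .15 [ 0.64708782 -0.23510856  0.15      ]
jar [ 0.47691628 -0.25518566  0.08      ]
g1 [ 0.74191358 -0.16058866  0.13      ]
g2 [ 0.55290356 -0.2398037   0.13      ]
tipbox [0.43626697 0.35689657 0.072     ]
```

```bash
cat >> h.py <<'E'
def rpy(e): return R.from_euler("xyz",e)
def plan(p,r,P,Q,step=36.,turn=7.0):
    """rows from pose (p,r) to (P,Q); rounded, with rounding error fed back"""
    p=np.array(p,float);P=np.array(P,float); w=np.degrees((r.inv()*Q).as_rotvec())
    n=max(1,int(np.ceil(np.linalg.norm(P-p)*1e3/step)),int(np.ceil(np.abs(w).max()/turn-1e-6)))
    rows=[];p0=p.copy();r0=r
    for k in range(1,n+1):
        sh=np.round(r.inv().apply(p0+(P-p0)*k/n-p)*1e3,0 if k<n else 1)
        tr=np.round(np.degrees((r.inv()*r0*R.from_rotvec(np.radians(w*k/n))).as_rotvec()),1)
        p=p+r.apply(sh/1e3);r=r*R.from_rotvec(np.radians(tr));rows.append([*sh.tolist(),*tr.tolist()])
    for i in range(0,n,5): print([[ [int(x) if x==int(x) else x for x in q] for q in rows[i:i+5]]])
    return p,r
E
python3 - <<'E'
from h import *; from station import sensors
s=sensors.state();p=s["tool_pos"];r=rpy(s["ee_rot"])
Q=rpy([np.pi,0,np.pi/2])
p,r=plan(p,r,(.33,.42,.29),Q); print(p,r.as_euler("xyz"))
p,r=plan(p,r,(.64,-.235,.25),Q,step=40)
E
```

```text
[[[-16, -15, -4, 0, 0, 6.4], [-17, -14, -4, 0, 0, 6.4], [-18, -11, -4, 0, 0, 6.4], [-20, -10, -3, 0, 0, 6.4], [-21, -7, -4, 0, 0, 6.5]]]
[[[-21, -5, -4, 0, 0, 6.4], [-22, -2, -4, 0, 0, 6.4], [-22, 0, -4, 0, 0.1, 6.4], [-21, 3, -4, 0, 0, 6.4], [-22, 5, -3, -0.1, 0, 6.4]]]
[[[-20.2, 6.9, -4.3, 0, 0, 6.4]]]
[0.32997768 0.41999861 0.28997316] [ 3.14096481e+00 -4.51803020e-04  1.57135213e+00]
[[[-34, 16, 2, 0, 0, 0], [-35, 17, 2, 0, 0, 0], [-34, 16, 2, 0, 0, 0], [-35, 16, 2, 0, 0, 0], [-34, 16, 2, 0, 0, 0]]]
[[[-35, 17, 3, 0, 0, 0], [-34, 16, 2, 0, 0, 0], [-35, 16, 2, 0, 0, 0], [-34, 17, 2, 0, 0, 0], [-35, 16, 2, 0, 0, 0]]]
[[[-34, 16, 2, 0, 0, 0], [-35, 17, 2, 0, 0, 0], [-34, 16, 2, 0, 0, 0], [-35, 16, 2, 0, 0, 0], [-34, 16, 2, 0, 0, 0]]]
[[[-35, 17, 3, 0, 0, 0], [-34, 16, 2, 0, 0, 0], [-35, 16, 2, 0, 0, 0], [-34.2, 16.6, 1.9, 0, 0, 0]]]
```

Emit:
step_arm(plan=[[[-16, -15, -4, 0, 0, 6.4], [-17, -14, -4, 0, 0, 6.4], [-18, -11, -4, 0, 0, 6.4], [-20, -10, -3, 0, 0, 6.4], [-21, -7, -4, 0, 0, 6.5]]])

```text
time_s: 0.52
tool_pos: [0.273, 0.5366, 0.2669]
ee_rot: [-3.141, 0.0, 2.236]
ft_force: [0.5, 0.7, 0.5]
width: 1.003
grasp_force: 0.0
```

Emit:
step_arm(plan=[[[-21, -5, -4, 0, 0, 6.4], [-22, -2, -4, 0, 0, 6.4], [-22, 0, -4, 0, 0, 6.4], [-21, 3, -4, 0, 0, 6.4], [-22, 5, -3, 0, 0, 6.4]]])

```text
time_s: 0.93
tool_pos: [0.3212, 0.4387, 0.2863]
ee_rot: [-3.141, 0.0, 1.678]
ft_force: [1.1, 1.0, 0.8]
width: 1.003
grasp_force: 0.0
```

Emit:
step_arm(plan=[[[-20, 7, -4, 0, 0, 6.4], [-34, 16, 2, 0, 0, 0], [-35, 17, 2, 0, 0, 0], [-34, 16, 2, 0, 0, 0], [-35, 16, 2, 0, 0, 0]]])

```text
time_s: 1.35
tool_pos: [0.3954, 0.281, 0.2821]
ee_rot: [-3.141, 0.0, 1.572]
ft_force: [0.9, 0.3, 0.3]
width: 1.0
grasp_force: 0.0
```

Emit:
step_arm(plan=[[[-34, 16, 2, 0, 0, 0], [-35, 17, 2, 0, 0, 0], [-34, 16, 2, 0, 0, 0], [-35, 16, 2, 0, 0, 0], [-34, 16, 2, 0, 0, 0]]])

```text
time_s: 1.77
tool_pos: [0.4766, 0.1087, 0.2722]
ee_rot: [-3.141, -0.0, 1.571]
ft_force: [1.5, 1.0, 0.2]
width: 1.002
grasp_force: 0.0
```

Emit:
step_arm(plan=[[[-35, 17, 2, 0, 0, 0], [-34, 16, 2, 0, 0, 0], [-35, 16, 2, 0, 0, 0], [-34, 16, 2, 0, 0, 0], [-35, 17, 2, 0, 0, 0]]])

```text
time_s: 2.18
tool_pos: [0.5586, -0.0639, 0.2619]
ee_rot: [-3.141, -0.0, 1.572]
ft_force: [0.8, 0.6, 0.4]
width: 1.002
grasp_force: 0.0
```

Emit:
step_arm(plan=[[[-34, 16, 2, 0, 0, 0], [-35, 17, 2, 0, 0, 0], [-34, 16, 2, 0, 0, 0], [-34, 16, 2, 0, 0, 0], [-34, 16, 2, 0, 0, 0]]])

```text
time_s: 2.6
tool_pos: [0.6399, -0.2349, 0.2517]
ee_rot: [-3.141, -0.0, 1.572]
ft_force: [1.1, -1.2, 1.5]
width: 0.997
grasp_force: 0.0
```

```bash
python3 - <<'E'
from h import *; from station import sensors,imaging
s=sensors.state();print(s["time_s"],s["tool_pos"],s["ee_rot"],s["q"])
w=imaging.snapshot("wrist");t=imaging.snapshot("top")
pickle.dump((w,t),open("pics/w1.pkl","wb"))
cv2.imwrite("pics/w1.png",cv2.cvtColor(w["img"],cv2.COLOR_RGB2BGR))
print(w["origin"],w["orientation"])
red=((0,120,60),(8,255,255));print(blobs(w,*red)); print("pred",proj(w,(.648,-.235,.154)))
E
```

```text
2.6 [ 0.6399031  -0.23492239  0.25166751] [-3.14087014e+00 -4.90420326e-04  1.57154806e+00] [ 0.02259586  0.62707961  0.47586518  1.42209669 -0.29712731  1.16465571
  0.5393126 ]
[ 0.64062189 -0.15398436  0.37739259] [2.82299976e+00 1.93777339e-03 2.48490669e-04]
[([110, 167, 35, 34, 250], [132.2, 178.4]), ([251, 185, 31, 30, 685], [266.3, 199.3]), ([390, 282, 46, 28, 455], [415.4, 297.0])]
pred [266.84437345 202.74609788]
```

View pics/w1.png

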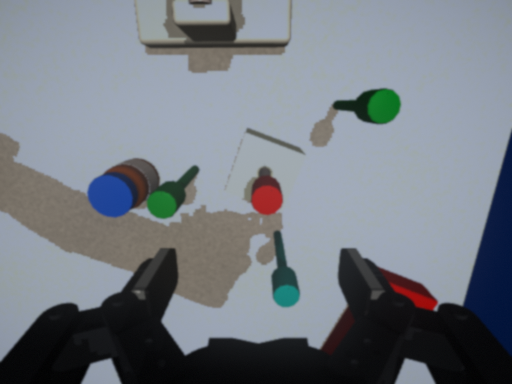

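The wrist view shows the pin's red top at (266,199), between two green pins and the teal one. The approach straight down is clear.

Emit:
step_arm(plan=[[[2, 8, 14, 0, 0, 0], [0, 0, 25, 0, 0, 0], [0, 0, 25, 0, 0, 0], [0, 0, 25, 0, 0, 0], [0, 0, 25, 0, 0, 0]]])

```text
time_s: 3.12
tool_pos: [0.6476, -0.2292, 0.1362]
ee_rot: [-3.141, -0.001, 1.573]
ft_force: [0.0, 0.4, 0.4]
width: 1.004
grasp_force: 0.0
```

Emit:
step_arm(plan=[[[0, 0, 0, 0, 0, 0], [0, 0, 0, 0, 0, 0], [0, 0, 0, 0, 0, 0], [0, 0, 0, 0, 0, 0], [0, 0, 0, 0, 0, 0]]], jaw=0)

```text
time_s: 3.53
tool_pos: [0.6484, -0.2315, 0.1401]
ee_rot: [3.139, 0.001, 1.572]
ft_force: [0.1, 0.2, 5.4]
width: 0.311
grasp_force: 58.5
```

Emit:
step_arm(plan=[[[0, 0, 0, 0, 0, 0], [0, 0, 0, 0, 0, 0], [0, 0, 0, 0, 0, 0], [0, 0, 0, 0, 0, 0]]])

```text
time_s: 3.87
tool_pos: [0.6483, -0.2317, 0.1401]
ee_rot: [3.139, 0.001, 1.571]
ft_force: [-0.5, 0.8, 7.6]
width: 0.313
grasp_force: 58.7
```

```bash
python3 - <<'E'
from h import *; from station import sensors
s=sensors.state();p=s["tool_pos"];r=rpy([np.pi,0,np.pi/2]); print(s["ee_rot"])
Q=R.from_matrix(np.array([[0,1,0],[.866025,0,.5],[.5,0,-.866025]]).T)
p=np.array([p[0],p[1],.32])
p,r=plan(p,r,(.58,-.09,.33),r,step=33)
p,r=plan(p,r,(.48,.059,.31),Q,step=34)
E
```

```text
[3.13876164e+00 7.41013259e-04 1.57129083e+00]
[[[28, -14, -2, 0, 0, 0], [29, -13, -2, 0, 0, 0], [28, -14, -2, 0, 0, 0], [28, -14, -2, 0, 0, 0], [28.7, -13.3, -2, 0, 0, 0]]]
[[[25, -17, 3, -5, 0, 0], [25, -17, 2, -5, 0, 0], [24, -17, 1, -5, 0, 0], [25, -17, -1, -5, 0, 0], [25, -16, -3, -5, 0, 0]]]
[[[25, -16.9, -4, -5, 0, 0]]]
```

Emit:
step_arm(plan=[[[0, 0, -20, 0, 0, 0], [0, 0, -40, 0, 0, 0], [0, 0, -40, 0, 0, 0], [0, 0, -40, 0, 0, 0], [0, 0, -40, 0, 0, 0]]])

```text
time_s: 4.28
tool_pos: [0.6471, -0.2313, 0.3209]
ee_rot: [3.141, 0.0, 1.571]
ft_force: [0.9, 0.1, -1.4]
width: 0.31
grasp_force: 59.6
```

Emit:
step_arm(plan=[[[28, -14, -2, 0, 0, 0], [29, -13, -2, 0, 0, 0], [28, -14, -2, 0, 0, 0], [28, -14, -2, 0, 0, 0], [28, -13, -2, 0, 0, 0]]])

```text
time_s: 4.7
tool_pos: [0.5784, -0.0893, 0.329]
ee_rot: [3.141, -0.0, 1.571]
ft_force: [0.3, 0.2, -0.3]
width: 0.31
grasp_force: 59.7
```

Emit:
step_arm(plan=[[[25, -17, 3, -5, 0, 0], [25, -17, 2, -5, 0, 0], [24, -17, 1, -5, 0, 0], [25, -17, -1, -5, 0, 0], [25, -16, -3, -5, 0, 0]]])

```text
time_s: 5.12
tool_pos: [0.4975, 0.029, 0.3122]
ee_rot: [2.72, -0.001, 1.57]
ft_force: [-0.3, -1.5, 0.4]
width: 0.311
grasp_force: 59.7
```

Emit:
step_arm(plan=[[[25, -17, -4, -5, 0, 0], [0, 0, 0, 0, 0, 0], [0, 0, 0, 0, 0, 0]]])

```text
time_s: 5.37
tool_pos: [0.4896, 0.0394, 0.3104]
ee_rot: [2.68, 0.011, 1.566]
ft_force: [-0.1, 0.0, -0.2]
width: 0.313
grasp_force: 59.7
```

```bash
python3 - <<'E'
from h import *; from station import sensors,imaging
s=sensors.state();print(s["time_s"],s["tool_pos"],s["ee_rot"],s["q"])
r=rpy(s["ee_rot"]);tip=s["tool_pos"]+r.apply([0,0,.130]);print("tip",tip,"axis",r.apply([0,0,1]))
im={n:imaging.snapshot(n) for n in("scene","top","wrist")}
pickle.dump(im,open("pics/i2.pkl","wb"))
M=np.array([.5585,.059,.1572]);o=[]
for n in("scene","top"):
    a=proj(im[n],tip);b=proj(im[n],M);c=((a+b)/2).astype(int);print(n,a,b,c-[33,37],5.5 if 0 else 6)
    k=im[n]["img"][c[1]-37:c[1]+38,c[0]-33:c[0]+33];o.append(cv2.resize(cv2.cvtColor(k,cv2.COLOR_RGB2BGR),None,fx=6,fy=6,interpolation=cv2.INTER_CUBIC))
cv2.imwrite("pics/i2.png",np.hstack(o)); print(proj(im["wrist"],tip),proj(im["wrist"],M))
E
```

```text
5.3667 [0.48964317 0.03938437 0.31044265] [2.68030395 0.01056779 1.56624044] [-0.76480063  0.03369647  0.52190442  2.18801597  0.22184803  0.48841427
 -0.42214831]
tip [0.54750029 0.03789056 0.19403679] axis [ 0.44505475 -0.0114908  -0.89542963]
scene [250.15637724 171.42745277] [259.38780031 183.92618023] [221 140] 6
top [253.77217503 210.24832377] [245.36572154 207.36267576] [216 171] 6
[255.4331762  189.70584145] [249.41102631 159.53645087]
```

View pics/i2.png

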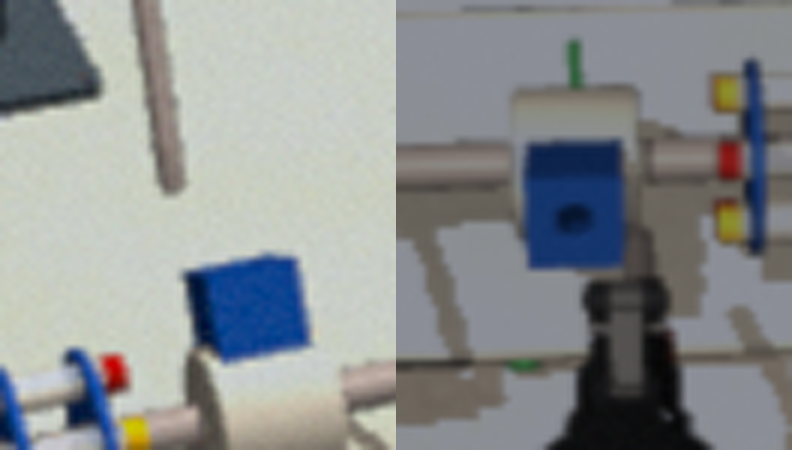

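The scene crop shows the pin tip at full-frame (249.8,171.7), within half a pixel of the prediction. The top crop shows the mouth at about (245.3,207.2), matching my estimate. The last row was cut short, so I'll finish it more slowly.

```bash
python3 - <<'E'
from h import *; from station import sensors
im=pickle.load(open("pics/i2.pkl","rb"))
print("edge pred",proj(im["scene"],(.5767,.059,.1677)),"meas 261.2 183.35")
s=sensors.state();r=rpy(s["ee_rot"])
Q=R.from_matrix(np.array([[0,1,0],[.866025,0,.5],[.5,0,-.866025]]).T)
M=np.array([.5585,.059,.1572]);g=np.array([-.5,0,.866])
p,r=plan(s["tool_pos"],r,M+g*.150,Q,step=4)
print(p,r.apply([0,0,1]))
E
```

```text
edge pred [261.53817915 184.21793068] meas 261.2 183.35
[[[2, -2, 2, -0.4, 0.1, 0], [3, -2, 2, -0.4, 0.1, 0], [2, -2, 2, -0.4, 0.1, 0], [3, -2, 2, -0.4, 0.1, -0.1], [2, -2, 1, -0.4, 0.1, 0]]]
[[[2, -2, 2, -0.4, 0.1, 0], [3, -2, 2, -0.4, 0, 0], [2, -2, 2, -0.3, 0.1, 0], [2.4, -2.3, 1.9, -0.4, 0.1, 0]]]
[0.48348487 0.05903721 0.28707235] [ 4.99404486e-01 -4.95251006e-04 -8.66368810e-01]
```

Emit:
step_arm(plan=[[[2, -2, 2, -0.4, 0.1, 0], [3, -2, 2, -0.4, 0.1, 0], [2, -2, 2, -0.4, 0.1, 0], [3, -2, 2, -0.4, 0.1, 0], [2, -2, 1, -0.4, 0.1, 0]]])

```text
time_s: 5.93
tool_pos: [0.4862, 0.05, 0.2969]
ee_rot: [2.645, 0.004, 1.566]
ft_force: [-0.2, 0.2, -2.0]
width: 0.308
grasp_force: 59.7
```

Emit:
step_arm(plan=[[[2, -2, 2, -0.4, 0.1, 0], [3, -2, 2, -0.4, 0, 0], [2, -2, 2, -0.3, 0.1, 0], [2, -2, 2, -0.4, 0.1, 0], [0, 0, 0, 0, 0, 0]]])

```text
time_s: 6.35
tool_pos: [0.4826, 0.0591, 0.2856]
ee_rot: [2.62, 0.0, 1.569]
ft_force: [-0.8, 0.0, -1.9]
width: 0.313
grasp_force: 59.7
```

```bash
python3 - <<'E'
from h import *; from station import sensors
s=sensors.state();print(s["time_s"],s["tool_pos"],s["ee_rot"],s["q"],s["ft_force"])
r=rpy(s["ee_rot"]);M=np.array([.5585,.059,.1572]);Q=R.from_matrix(np.array([[0,1,0],[.866025,0,.5],[.5,0,-.866025]]).T)
print("axis",r.apply([0,0,1]),"tip in guide axes (tool xyz, mm)",Q.inv().apply(s["tool_pos"]+r.apply([0,0,.130])-M)*1e3,np.degrees((r.inv()*Q).as_rotvec()))
E
```

```text
6.35 [0.48255511 0.05910774 0.28562194] [2.62014627e+00 1.15250682e-04 1.56903306e+00] [-0.82650204  0.04709685  0.51972609  2.29226941  0.41031259  0.33534224
 -0.67108193] [-0.76336139  0.0303667  -1.86720552]
axis [ 0.49813386 -0.00097828 -0.86709959] tip in guide axes (tool xyz, mm) [ -0.01943885  -1.83915454 -19.18946933] [-0.1233352   0.05614205 -0.08425158]
```

Emit:
step_arm(plan=[[[0, 1.8, 4, 0, 0, 0], [0, 0, 4, 0, 0, 0], [0, 0, 4, 0, 0, 0], [0, 0, 4, 0, 0, 0], [0, 0, 4, 0, 0, 0]]])

```text
time_s: 6.77
tool_pos: [0.4948, 0.0592, 0.2698]
ee_rot: [2.619, -0.001, 1.569]
ft_force: [-28.1, 1.6, 43.7]
width: 0.31
grasp_force: 65.7
```

Emit:
step_arm(plan=[[[0, 0, 2, 0, 0, 0], [0, 0, 2, 0, 0, 0], [0, 0, 2, 0, 0, 0]]])

```text
time_s: 7.02
tool_pos: [0.4972, 0.06, 0.2643]
ee_rot: [2.62, -0.001, 1.571]
ft_force: [-1.8, 4.5, -1.4]
width: 0.307
grasp_force: 60.1
```

Emit:
step_arm(plan=[[[0.7, 0, 2, 0, 0, 0], [0, 0, 3, 0, 0, 0], [0, 0, 3, 0, 0, 0]]])

```text
time_s: 7.27
tool_pos: [0.5012, 0.0603, 0.2574]
ee_rot: [2.62, -0.001, 1.57]
ft_force: [-3.6, 5.3, -1.5]
width: 0.304
grasp_force: 60.0
```

Emit:
step_arm(plan=[[[1, 0, 4, 0, 0, 0], [0, 0, 4, 0, 0, 0], [0, 0, 4, 0, 0, 0]]])

```text
time_s: 7.52
tool_pos: [0.5073, 0.0611, 0.2469]
ee_rot: [2.62, -0.0, 1.57]
ft_force: [-4.4, 4.7, -2.6]
width: 0.311
grasp_force: 60.0
```

```bash
python3 - <<'E'
from h import *; from station import sensors,imaging
s=sensors.state();r=rpy(s["ee_rot"]);print(s["tool_pos"],s["ft_force"],s["wrist_torque"])
M=np.array([.5585,.059,.1572]);Q=R.from_matrix(np.array([[0,1,0],[.866025,0,.5],[.5,0,-.866025]]).T)
print("shoulder in guide(tool axes)",Q.inv().apply(s["tool_pos"]+r.apply([0,0,.022])-M)*1e3)
im={n:imaging.snapshot(n) for n in("scene","top")}
a=proj(im["scene"],M+np.array([-.5,0,.866])*.06).astype(int);k=im["scene"]["img"][a[1]-50:a[1]+50,a[0]-60:a[0]+60]
cv2.imwrite("pics/i3.png",cv2.resize(cv2.cvtColor(k,cv2.COLOR_RGB2BGR),None,fx=5,fy=5,interpolation=cv2.INTER_CUBIC))
E
```

```text
[0.50734614 0.06110921 0.24691029] [-4.38798244  4.72206217 -2.60348285] [1.10315633 1.62830674 0.62087292]
shoulder in guide(tool axes) [  2.10453231   0.51325631 -81.26836022]
```

View pics/i3.png

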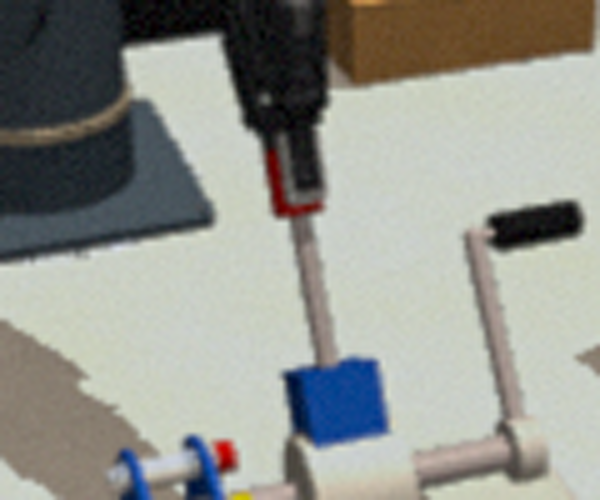

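The view shows the pin in the bore, with the shank entering the blue block at (325,360). I'll lower it a little more, release it and back away.

Emit:
step_arm(plan=[[[0.5, 0, 4, 0, 0, 0], [0, 0, 4, 0, 0, 0], [0, 0, 3, 0, 0, 0]]])

```text
time_s: 7.87
tool_pos: [0.5127, 0.0617, 0.2376]
ee_rot: [2.62, -0.0, 1.57]
ft_force: [-3.9, 4.0, -3.1]
width: 0.311
grasp_force: 60.0
```

Emit:
step_arm(plan=[[[0, 0, 0, 0, 0, 0], [0, 0, 0, 0, 0, 0], [0, 0, 0, 0, 0, 0], [0, 0, 0, 0, 0, 0], [0, 0, 0, 0, 0, 0]]], jaw=70)

```text
time_s: 8.28
tool_pos: [0.5131, 0.0614, 0.2384]
ee_rot: [2.618, -0.001, 1.569]
ft_force: [0.4, 0.4, 0.5]
width: 0.821
grasp_force: 0.0
```

Emit:
step_arm(plan=[[[0, 0, -12, 0, 0, 0], [0, 0, -15, 0, 0, 0], [0, 0, -15, 0, 0, 0], [0, 0, -15, 0, 0, 0], [0, 0, 0, 0, 0, 0]]])

```text
time_s: 8.7
tool_pos: [0.4843, 0.0617, 0.2896]
ee_rot: [2.617, -0.003, 1.57]
ft_force: [0.5, -0.4, -0.3]
width: 0.82
grasp_force: 0.0
```

```bash
python3 - <<'E'
from h import *; from station import sensors,imaging
s=sensors.state();print(s["time_s"],s["tool_pos"],s["ee_rot"],s["ft_force"])
im={n:imaging.snapshot(n) for n in("scene","top")};pickle.dump(im,open("pics/i4.pkl","wb"))
M=np.array([.5595,.061,.1572]);g=np.array([-.5,0,.866])
print("head pred",proj(im["scene"],M+g*.084),"at15",proj(im["scene"],M+g*.033))
print(blobs(im["scene"],(0,120,60),(8,255,255),(230,100,300,195)),"grip",blobs(im["scene"],(0,0,0),(180,255,45),(285,145,320,165)))
E
```

```text
8.7 [0.48426623 0.06173435 0.28956777] [ 2.61651926e+00 -2.50924764e-03  1.56971871e+00] [ 0.51993337 -0.39172454 -0.32548083]
head pred [254.8117344  152.54738762] at15 [258.1096189  171.70748655]
[([249, 146, 11, 14, 117], [254.1, 152.5])] grip [([293, 152, 18, 8, 97], [301.7, 155.6])]
```

```bash
python3 - <<'E'
from h import *; from station import sensors
s=sensors.state();p=s["tool_pos"];r=rpy(s["ee_rot"])
p,r=plan(p,r,(.465,.11,.32),r,step=13)
p,r=plan(p,r,(.465,.200,.27),rpy([np.pi,0,np.pi/2]),step=12,turn=3.1)
E
```

```text
[[[10, 0, -8, 0, 0, 0], [9, 0, -7, 0, 0, 0], [10, -1, -8, 0, 0, 0], [10, 0, -7, 0, 0, 0], [9.2, 0, -7.6, 0, 0, 0]]]
[[[9, -3, 4, 3, 0, 0], [9, -2, 5, 3, 0, 0], [9, -2, 4, 3, 0, 0], [9, -2, 5, 3, 0, 0], [9, -1, 5, 3, 0, 0]]]
[[[9, -2, 5, 3, -0.1, 0], [9, -1, 4, 3, 0, 0], [9, 0, 5, 3, 0, -0.1], [9, -1, 5, 3, 0, 0], [9, -0.1, 5.4, 3, 0, 0]]]
```

Emit:
step_arm(plan=[[[10, 0, -8, 0, 0, 0], [9, 0, -7, 0, 0, 0], [10, -1, -8, 0, 0, 0], [10, 0, -7, 0, 0, 0], [9, 0, -8, 0, 0, 0]]], jaw=0)

```text
time_s: 9.22
tool_pos: [0.4646, 0.1101, 0.3191]
ee_rot: [2.62, 0.0, 1.57]
ft_force: [-0.9, 0.8, -0.4]
width: 0.105
grasp_force: 0.0
```

Emit:
step_arm(plan=[[[9, -3, 4, 3, 0, 0], [9, -2, 5, 3, 0, 0], [9, -2, 4, 3, 0, 0], [9, -2, 5, 3, 0, 0], [9, -1, 5, 3, 0, 0]]])

```text
time_s: 9.63
tool_pos: [0.465, 0.1552, 0.2935]
ee_rot: [2.884, -0.0, 1.57]
ft_force: [0.6, 0.0, 0.7]
width: -0.003
grasp_force: 0.0
```

Emit:
step_arm(plan=[[[9, -2, 5, 3, 0, 0], [9, -1, 4, 3, 0, 0], [9, 0, 5, 3, 0, 0], [9, -1, 5, 3, 0, 0], [9, 0, 5, 3, 0, 0]]])

```text
time_s: 10.05
tool_pos: [0.465, 0.2, 0.2687]
ee_rot: [-3.137, 0.0, 1.569]
ft_force: [-0.2, 0.4, 0.1]
width: -0.001
grasp_force: 0.0
```

Next I go down behind the grip and approach it.

Emit:
step_arm(plan=[[[0, 0, 23, 0, 0, 0], [0, 0, 23, 0, 0, 0], [0, 0, 23, 0, 0, 0], [0, 5, 0, 0, 0, 0], [0, 5, 0, 0, 0, 0]]])

```text
time_s: 10.47
tool_pos: [0.4746, 0.1992, 0.1999]
ee_rot: [-3.138, 0.001, 1.569]
ft_force: [0.1, 0.9, -0.4]
width: 0.002
grasp_force: 0.0
```

Emit:
step_arm(plan=[[[0, 3, 0, 0, 0, 0], [0, 3, 0, 0, 0, 0], [0, 3, 0, 0, 0, 0], [0, 3, 0, 0, 0, 0], [0, 3, 0, 0, 0, 0]]])

```text
time_s: 10.88
tool_pos: [0.4897, 0.1997, 0.2017]
ee_rot: [-3.14, -0.001, 1.57]
ft_force: [-4.5, 0.5, 1.3]
width: 0.001
grasp_force: 2.4
```

```bash
cat > chk.py <<'E'
from h import *; from station import sensors,imaging
s=sensors.state();print(s["time_s"],s["tool_pos"],s["ft_force"])
im=imaging.snapshot("scene")
print("head",blobs(im,(0,120,60),(8,255,255),(230,100,300,195)),"(rest 254.1,152.5; dropped ~258,172)")
print("flag",blobs(im,(40,100,30),(80,255,255),(255,210,290,235),3))
cv2.imwrite("pics/last.png",cv2.resize(cv2.cvtColor(im["img"][110:260,200:340],cv2.COLOR_RGB2BGR),None,fx=4,fy=4,interpolation=cv2.INTER_CUBIC))
E
python3 chk.py
```

```text
10.8833 [0.48965061 0.19974877 0.20169861] [-4.50718969  0.46543007  1.33439146]
head [([249, 146, 11, 14, 117], [254.0, 152.3])] (rest 254.1,152.5; dropped ~258,172)
flag [([268, 219, 5, 4, 11], [270.0, 220.4])]
```

Emit:
step_arm(plan=[[[0, 3, 0, 0, 0, 0], [0, 3, 0, 0, 0, 0], [0, 3, 0, 0, 0, 0], [0, 3, 0, 0, 0, 0], [0, 3, 0, 0, 0, 0]]])

```text
time_s: 11.35
tool_pos: [0.5049, 0.1998, 0.2011]
ee_rot: [-3.14, -0.001, 1.57]
ft_force: [-2.5, 1.5, 0.5]
width: 0.001
grasp_force: 1.5
```

Emit:
step_arm(plan=[[[0, 3, 0, 0, 0, 0], [0, 3, 0, 0, 0, 0], [0, 3, 0, 0, 0, 0], [0, 2, 0, 0, 0, 0], [0, 2, 0, 0, 0, 0]]])

```text
time_s: 11.77
tool_pos: [0.5179, 0.1996, 0.2011]
ee_rot: [-3.14, -0.001, 1.569]
ft_force: [-3.2, 0.9, -0.2]
width: 0.003
grasp_force: 1.3
```

```bash
python3 chk.py
```

```text
11.7667 [0.51793493 0.1995547  0.20106011] [-3.19018315  0.90800138 -0.15662072]
head [([249, 146, 11, 14, 113], [254.1, 152.5])] (rest 254.1,152.5; dropped ~258,172)
flag [([268, 219, 5, 3, 11], [270.1, 220.2])]
```

Emit:
step_arm(plan=[[[0, 2.5, 0, 0, 0, 0], [0, 2.5, 0, 0, 0, 0], [0, 2.5, 0, 0, 0, 0], [0, 2.5, 0, 0, 0, 0], [0, 2.5, 0, 0, 0, 0]]])

```text
time_s: 12.23
tool_pos: [0.5304, 0.1995, 0.2011]
ee_rot: [-3.14, -0.001, 1.569]
ft_force: [-3.3, 1.1, 4.0]
width: 0.002
grasp_force: 2.7
```

```bash
python3 chk.py
```

```text
12.2333 [0.53042168 0.19952525 0.20109661] [-3.34199005  1.08341802  3.96549739]
head [([250, 150, 11, 14, 106], [255.2, 156.5])] (rest 254.1,152.5; dropped ~258,172)
flag [([268, 219, 5, 3, 10], [269.9, 220.2])]
```

The pin has started to drop, so I pause and check.

Emit:
step_arm(plan=[[[0, 0, 0, 0, 0, 0], [0, 0, 0, 0, 0, 0]]])

```text
time_s: 12.45
tool_pos: [0.5306, 0.1994, 0.2012]
ee_rot: [-3.141, -0.001, 1.569]
ft_force: [-1.0, 1.1, 2.1]
width: 0.002
grasp_force: 0.6
```

```bash
python3 chk.py
```

```text
12.45 [0.53059505 0.1994069  0.20124452] [-0.97032083  1.0536072   2.10861053]
head [([253, 165, 11, 14, 109], [257.9, 171.1])] (rest 254.1,152.5; dropped ~258,172)
flag [([268, 219, 5, 3, 11], [270.1, 220.2])]
```

```bash
python3 - <<'E'
from h import *; from station import sensors
s=sensors.state();p=s["tool_pos"];r=rpy(s["ee_rot"])
Q=R.from_matrix(np.array([[0,1,0],[.866025,0,.5],[.5,0,-.866025]]).T)
M=np.array([.5595,.061,.1572]);g=np.array([-.5,0,.866])
p,r=plan(p,r,(.500,.1995,.20),r,step=35)
p,r=plan(p,r,(.490,.180,.30),r,step=30)
p,r=plan(p,r,M+g*.12,Q,step=12,turn=3.1);print(p,r.apply([0,0,1]))
E
```

```text
[[[0.1, -30.5, 1.2, 0, 0, 0]]]
[[[-5, -3, -25, 0, 0, 0], [-5, -2, -25, 0, 0, 0], [-5, -3, -25, 0, 0, 0], [-4.5, -2, -25, 0, 0, 0]]]
[[[-11, 1, 4, -2.7, 0, 0], [-11, 1, 3, -2.8, 0, 0], [-10, 0, 4, -2.7, 0, 0], [-11, 1, 3, -2.7, 0, 0], [-11, 0, 4, -2.7, 0, 0]]]
[[[-11, 0, 4, -2.8, 0, -0.1], [-11, 0, 3, -2.7, 0, 0], [-11, -1, 4, -2.7, 0, 0], [-10, 0, 3, -2.8, 0, 0], [-11, -1, 4, -2.7, 0, 0]]]
[[[-11, -0.8, 3.5, -2.7, 0, 0]]]
[0.49952395 0.06098185 0.26110171] [ 4.99607510e-01  2.14681272e-04 -8.66251863e-01]
```

Emit:
step_arm(plan=[[[0, -30, 1, 0, 0, 0], [-5, -3, -25, 0, 0, 0], [-5, -2, -25, 0, 0, 0], [-5, -3, -25, 0, 0, 0], [-5, -2, -25, 0, 0, 0]]])

```text
time_s: 12.92
tool_pos: [0.4899, 0.1787, 0.3012]
ee_rot: [-3.14, -0.0, 1.569]
ft_force: [0.7, 0.5, -0.3]
width: -0.002
grasp_force: 0.0
```

Emit:
step_arm(plan=[[[-11, 1, 4, -2.7, 0, 0], [-11, 1, 3, -2.8, 0, 0], [-10, 0, 4, -2.7, 0, 0], [-11, 1, 3, -2.7, 0, 0], [-11, 0, 4, -2.7, 0, 0]]])

```text
time_s: 13.33
tool_pos: [0.495, 0.1246, 0.2826]
ee_rot: [2.902, -0.001, 1.569]
ft_force: [-0.5, -1.1, -0.2]
width: 0.002
grasp_force: 0.0
```

Emit:
step_arm(plan=[[[-11, 0, 4, -2.8, 0, 0], [-11, 0, 3, -2.7, 0, 0], [-11, -1, 4, -2.7, 0, 0], [-10, 0, 3, -2.8, 0, 0], [-11, -1, 4, -2.7, 0, 0]]])

```text
time_s: 13.75
tool_pos: [0.4987, 0.0709, 0.2649]
ee_rot: [2.664, -0.002, 1.569]
ft_force: [0.7, -0.2, 0.2]
width: 0.005
grasp_force: 0.0
```

Emit:
step_arm(plan=[[[-11, -1, 3, -2.7, 0, 0], [0, 0, 0, 0, 0, 0]]])

```text
time_s: 13.92
tool_pos: [0.497, 0.0579, 0.2601]
ee_rot: [2.621, 0.001, 1.567]
ft_force: [-1.7, -0.9, -0.2]
width: -0.003
grasp_force: 0.0
```

```bash
python3 chk.py; python3 - <<'E'
from h import *; from station import sensors
s=sensors.state();r=rpy(s["ee_rot"]);M=np.array([.5595,.061,.1572]);Q=R.from_matrix(np.array([[0,1,0],[.866025,0,.5],[.5,0,-.866025]]).T)
print("tips in guide (tool axes)",Q.inv().apply(s["tool_pos"]+r.apply([0,0,.017])-M)*1e3,np.degrees((r.inv()*Q).as_rotvec()))
E
```

```text
13.9167 [0.4969882  0.05793048 0.26011033] [-1.70292332 -0.9257127  -0.24246979]
head [([253, 165, 11, 14, 113], [258.1, 171.2])] (rest 254.1,152.5; dropped ~258,172)
flag [([268, 219, 5, 4, 12], [270.2, 220.3])]
tips in guide (tool axes) [  -1.57490925   -1.50616085 -103.55853425] [-0.19183434  0.08495321 -0.10359082]
```

Emit:
step_arm(plan=[[[1.5, 1.5, 12, 0, 0, 0], [0, 0, 12, 0, 0, 0], [0, 0, 12, 0, 0, 0], [0, 0, 8, 0, 0, 0], [0, 0, 3, 0, 0, 0]]])

```text
time_s: 14.38
tool_pos: [0.5246, 0.0625, 0.2228]
ee_rot: [2.62, 0.001, 1.569]
ft_force: [0.1, -0.6, 0.5]
width: -0.002
grasp_force: 0.0
```

Emit:
step_arm(plan=[[[0, 0, 3, 0, 0, 0], [0, 0, 3, 0, 0, 0], [0, 0, 3, 0, 0, 0], [0, 0, 3, 0, 0, 0]]])

```text
time_s: 14.72
tool_pos: [0.5305, 0.0621, 0.2136]
ee_rot: [2.618, 0.001, 1.569]
ft_force: [-4.3, -0.4, 6.7]
width: 0.002
grasp_force: 4.2
```

```bash
python3 chk.py
```

```text
14.7167 [0.5305413  0.06211279 0.21356796] [-4.27226586 -0.44389412  6.6690201 ]
head [([254, 167, 10, 14, 117], [258.6, 173.5])] (rest 254.1,152.5; dropped ~258,172)
flag [([268, 222, 5, 3, 10], [270.3, 222.8])]
```

Emit:
step_arm(plan=[[[0, 0, 3, 0, 0, 0], [0, 0, 3, 0, 0, 0], [0, 0, 3, 0, 0, 0], [0, 0, 1.5, 0, 0, 0]]])

```text
time_s: 15.1
tool_pos: [0.5357, 0.0623, 0.2058]
ee_rot: [2.615, 0.0, 1.569]
ft_force: [-37.6, -1.3, 56.9]
width: 0.0
grasp_force: 33.7
```

```bash
python3 chk.py
```

```text
15.1 [0.53574141 0.06229054 0.2057864 ] [-37.55513101  -1.30989234  56.91367288]
head [([254, 170, 11, 14, 111], [259.1, 176.5])] (rest 254.1,152.5; dropped ~258,172)
flag [([268, 225, 6, 3, 11], [270.9, 225.9])]
```

The force jump means the head is seated, so I back off and check.

Emit:
step_arm(plan=[[[0, 0, -3, 0, 0, 0], [0, 0, -12, 0, 0, 0], [0, 0, -20, 0, 0, 0], [0, 0, -20, 0, 0, 0], [0, 0, 0, 0, 0, 0]]])

```text
time_s: 15.57
tool_pos: [0.5072, 0.0628, 0.2544]
ee_rot: [2.617, -0.001, 1.569]
ft_force: [-0.2, 0.0, 0.0]
width: 0.0
grasp_force: 0.0
```

```bash
python3 chk.py; python3 -c "
from h import *
from station import imaging
im=imaging.snapshot('scene');M=np.array([.5595,.061,.1572]);g=np.array([-.5,0,.866])
print('home head pred',proj(im,M+g*.018),'dropped pred',proj(im,M+g*.033))"
```

```text
15.5667 [0.50719108 0.06277709 0.2544403 ] [-0.20615054  0.02969385  0.04497836]
head [([254, 170, 11, 13, 107], [259.1, 176.2])] (rest 254.1,152.5; dropped ~258,172)
flag [([268, 225, 6, 3, 11], [270.9, 225.9])]
home head pred [259.07206845 177.29914042] dropped pred [258.1096189  171.70748655]
```

View pics/last.png

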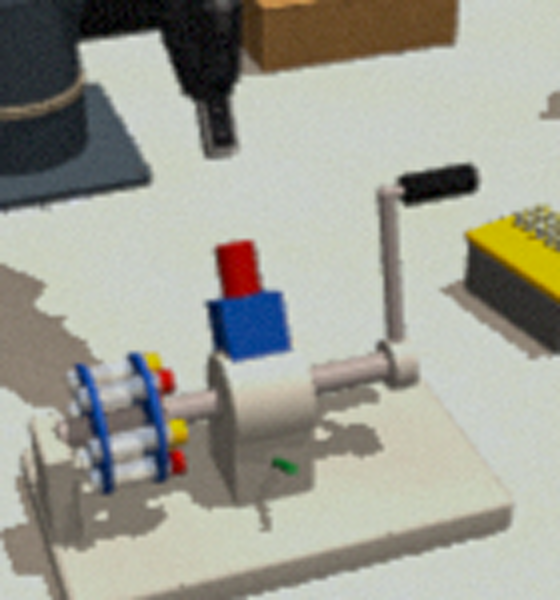

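The red head (238,268) sits directly on the blue block, the flag has dropped, and the gripper is clear.

```bash
python3 -c "
from station import close_job
print(close_job())"
```

```text
the job is handed in; nothing more can be done
None
```

The lock pin is pushed home through the shaft's cross-hole with its red head on the guide; the gripper is clear, the jar, rack and tip box were never approached, and the job was handed in at about 15.6 s of the 58 s (no verdict came back).

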